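# Trip the grinder's supply, then hold its belt tension arm down for a belt change

## Robot

A 6-joint arm with a two-finger parallel gripper is mounted at the origin on the work surface; the furniture and walls round the work are solid. World frame = base frame: x ahead of the robot, y to its left, z up, the work surface at z = 0. Lengths are in mm, angles in rad, forces in N, time in s.
With the tool pointing down it reaches from about 325 to 775 mm from the base axis. Payload 5.5 kg.
Tool frame: the origin (TCP) lies midway between the tips of the shut fingers; the grasp point (between the pads) lies 19 mm behind it (manip.pinch_z is the distance from the TCP to the grasp point, in mm); z points along the fingers, y is the line along which they close (so a half turn about z gives the same grasp; the last joint's range is limited). The gripper opens to 85 mm and grips with 20 to 120 N. Pads are 22 mm wide; open, the fingers measure 114 mm over their backs; the gripper's body (76 mm by 85 mm) begins 54 mm behind the grasp point. The pads swing forward as they close: fully open they stand 13 mm farther back than shut.
Start: joints at [1.11, 0.091, 1.231, -0, 1.82, -0.057], TCP at [235.755, 551.757, 205.375] pointing down, gripper open.
Joint ranges: [-2.87, 2.87], [-0.86, 2.18], [0.17, 2.46], [-1.51, 4.65], [0.06, 2.69], [-2.65, 2.65]. Speed limits (rad/s): [2.57, 2.57, 3.01, 3.14, 3.14, 3.14].

## Interface

Orientations are given as a unit quaternion [x, y, z, w].
In Python, from cell import manip gives the robot as it stands. The module is installed in compiled form; this text tells all that it offers.
- The arm moves only by the tool jog_arm, never from a script. Its argument "moves" is a list of rows, each an object of numbers: "gripper": the finger opening in cm, from 0 to 8.54; "dx", "dy", "dz": the shift along the tool's x, y, z in cm; "yaw": the turn about the tool's z in degrees. A call has 1 to 8 rows; each row shifts and turns the commanded pose from where the row before left it, along the tool's axes as they then stand; what a row does not reach is not made up. A row lasts 1/10 s, in which the tool goes at most 50 mm and 8.59 degrees, less where a joint would pass 70% of its speed; a pose out of reach is approached as far as the arm can. A call is refused whole if a number of a shift passes 5 or a number of a turn 8.59, either way. A call with a gripper value outside its range is refused whole. The fingers move at their own pace and stop on an object; the grip force is fixed at half the most. Time passes only in rows, so rows that do not move let the fingers close. It gives the time, the measured TCP pose, the force, the opening and the grip force at its end, in the units of the state.
- manip.read_state(): the state, without advancing time (a new reading comes with each control period).
- manip.grab_frame(name): name is "scene" or "top" or "wrist"; returns a dict with "img" (400x640x3 uint8, blue, green, red), "depth" (400x640 float32, mm along the optical axis (not along the pixel's ray), 0 where there is no reading), "camera_matrix" (3x3 intrinsics, pixels), "extrinsics" (4x4, takes a point from world to camera coordinates). Camera axes: x right, y down, z forward; pixel columns grow to the right and rows downward; lengths in mm; the calibration is good to about 2 mm. A picture is of the moment at which its call begins.
- manip.finish_job(): hands the job in; it is judged then, once.
The state is a dict: "clock": time; "joint_pos": joint angles; "joint_vel": joint speeds; "effort": joint torques, N m; "tcp_pos": TCP position; "tool_rot": TCP orientation; "wrist_force": force on the tool from outside, world axes, zero at the start; "torque": the same for the moment, N m; "opening": finger opening in mm; "gripper_force": force on a finger pad.
Only numpy, scipy, OpenCV 4.12 (cv2) and the standard library are available. Lean on these libraries where they do the work, as an engineer would, in place of code of your own. Each camera call takes 0.05 s, during which the arm holds its last target. There are 200 camera calls.

## Task

I want to slip a new belt on the small belt grinder, so first make it dead: press the round test button on the supply box until the switch trips and its lever drops, and leave it down. Only then press the grinder's sprung tension arm down by its handle, past the last click of its ratchet and right down to its stop, and finish while still holding it there, because I will not trust the ratchet alone with my fingers between the wheels. Leave the loose tools and parts on the bench where they lie.

Things in the scene. Friction and masses are not known exactly. Their poses are not given: they have to be found in the camera images.
- belt_grinder: Small belt grinder, belt taken off, fixed to the bench on a 102 x 175 mm base plate, 240 mm tall. Origin on the bench under its upright plate; z up; x from the wheel side (belt wheels and tension arm, roughly facing the robot) to the motor side; y towards the platen end. The tension arm reaches towards -y from its pivot at (0, 45, 165) mm in this frame.
- tension_handle (a point): Round black rubber grip, 24 mm thick and 74 mm long, on the free end of the tension arm, on the wheel side. Origin at the bar's middle, 200 mm from the pivot axis; x along the bar, always level; -y outward along the arm. Turns with the arm. About 220 mm above the bench with the arm up, 134 mm at the stop; 50 mm free on either side.
- tension_arm (a joint): Angle of the sprung arm about its level pivot, rad. 0: up (rising 0.28 rad from pivot to handle); grows as the handle is pressed down; stop at 0.44. Takes about 8 N at the handle at first, 11 N at the stop. A pawl clicks over three ratchet teeth at about 0.10, 0.21 and 0.32; let go after the last, the arm springs back to about 0.30.
- catch_pawl (a joint): The ratchet's pawl, a small sprung slider under the toothed sector at the pivot: 0 is fully up (in a gap between teeth or behind the last one), it is pushed down up to 4 mm (0.004) as a tooth passes. It works by itself.
- supply_box: Grey supply box, 124 mm wide, 104 mm deep, on a short post fixed to the bench, 58 to 120 mm above it; its face slopes down towards the robot by 0.35 rad. Origin on the bench under its middle; x to its back (roughly away from the robot), y to its left, z up. On the face the test button is on the left (+y), the switch with its lever on the right.
- test_button_top (a point): Middle of the top of the round test button (22 mm in diameter, standing 9 mm out of a 29 mm metal ring), on the left half of the supply box's face. The button is pressed square to the sloping face, that is along this point's -z axis (a straight push from above works too).
- test_button (a joint): Travel of the sprung test button, m: 0 out, 0.006 fully pressed. It takes about 2 N at first and 5 N when fully in; the switch trips at about 0.005.
- rcd_lever_tip (a point): End of the black lever of the residual-current switch, 13 mm wide, standing about 22 mm out of the white switch body on the right half of the face.
- rcd_lever (a joint): Angle of that lever, rad: 0 is up (on, leaning up the slope, latched), 0.9 is dropped (tripped, leaning down the slope, towards the robot). It snaps down by its own spring when the test button is pressed and stays there.
- wrench_19: Combination wrench lying on the bench, 258 mm long. To be left alone. Origin under its middle.
- nut_m16_b: Rusty hex nut, 28 mm wide, 18 mm high, on the bench near the grinder. To be left alone. Origin under its middle.
- tape_measure: Tape measure standing on the bench, 96 x 47 x 69 mm. To be left alone. Origin under its middle.
- tube_offcut_1: Square tube offcut lying on the bench, 90 x 30 x 30 mm. To be left alone. Origin under its middle.

How it is judged (in metres and radians):
On the way, in this order (a step that is already met when the one before it is completed fails the run):
1. the test button is being pressed (value of joint test_button above 0.0025 m), for 0.02 s.
2. the test button has tripped the switch and its lever has dropped (value of joint rcd_lever above 0.7 rad), for 0.2 s.
3. the tension arm is past the last click of its ratchet, with the pawl up again (value of joint tension_arm above 0.34 rad and value of joint catch_pawl below 0.002 m), for 0.2 s.
At the end, for the whole second after the job is handed in: The robot holds the tension arm down at its handle (grasp point within 70 mm of it, pressing with over 3 N), at its stop or at most 0.055 rad (11 mm) above it, the pawl up behind the last tooth and carrying nothing; the lever is still down (over 0.7 rad), the test button out again (under 2 mm) (value of joint tension_arm above 0.385 rad and value of joint each of catch_pawl, test_button below 0.002 m and value of joint rcd_lever above 0.7 rad and distance between the grasp point and tension_handle below 0.07 m and contact force between any of the fingers, the arm and belt_grinder above 3 N); the arm keeps its last pose, push and grip.
It fails at once if the tension arm is pressed while the switch is still on (value of joint tension_arm above 0.06 rad and value of joint rcd_lever below 0.5 rad).
It fails at once if one of the loose things on the bench is moved more than 30 mm (distance of any of nut_m16_b, tape_measure, tube_offcut_1, wrench_19 from where it was at the start of the episode above 0.03 m).
It also fails if it takes over 51 s, if anything falls off the work surface, if the arm or the gripper's body presses on something with over 40 N, if the wrist force passes 120 N, or if a joint passes its speed limit or range.

## Working session

There is one attempt and no reset: what is moved stays moved. The work goes in short steps, Python scripts to look and compute and a tool call to move; the robot and the scene stay as the last step left them, time stands still between calls to the robot, and variables do not carry over. Pictures are saved under pics/ and viewed, at most 10 in all, crops included, and the job is handed in when it is done.

Besides the shell and the picture viewer there is one more tool, called after "Emit:" in YAML: its name, and indented under it one key for each argument. jog_arm: Moves the arm, as the interface text tells. Its arguments: {"type":"object","properties":{"moves":{"type":"array","items":{"type":"object","properties":{"gripper":{"type":"number"},"dx":{"type":"number"},"dy":{"type":"number"},"dz":{"type":"number"},"yaw":{"type":"number"}}}}},"required":["moves"]}

```bash
mkdir -p pics; cat > h.py <<'E'
import numpy as np, cv2, pickle
from cell import manip
def grab(n):
    f=manip.grab_frame(n); pickle.dump(f,open(f'pics/{n}.pkl','wb')); cv2.imwrite(f'pics/{n}_{manip.read_state()["clock"]:.2f}.png',f['img']); return f
def world(f,u,v,d=None):
    if d is None:
        p=f['depth'][v-1:v+2,u-1:u+2]; d=np.median(p[p>0])
    c=np.linalg.inv(f['camera_matrix'])@[u,v,1]*d
    return (np.linalg.inv(f['extrinsics'])@[*c,1])[:3]
def cloud(f):
    v,u=np.mgrid[:400,:640]; d=f['depth']; r=np.linalg.inv(f['camera_matrix'])@np.stack([u.ravel(),v.ravel(),np.ones(u.size)])
    E=np.linalg.inv(f['extrinsics']); return (E[:3,:3]@(r*d.ravel())+E[:3,3:]).T.reshape(400,640,3)
E
python3 - <<'E'
from h import *
a=grab('scene');b=grab('top')
cv2.imwrite('pics/both.png',cv2.resize(np.vstack([a['img'],b['img']]),(480,600)))
for f in(a,b): print(np.linalg.inv(f['extrinsics']).round(2))
s=manip.read_state();print(s, manip.pinch_z)
E
ls pics
```

```text
[[ 8.40000e-01 -3.20000e-01  4.40000e-01 -3.59230e+02]
 [-5.40000e-01 -4.60000e-01  7.00000e-01 -1.15850e+03]
 [-2.00000e-02 -8.30000e-01 -5.60000e-01  1.07534e+03]
 [ 0.00000e+00  0.00000e+00  0.00000e+00  1.00000e+00]]
[[-2.90000e-01 -9.20000e-01  2.60000e-01 -3.58300e+01]
 [-9.60000e-01  2.80000e-01 -8.00000e-02  1.20120e+02]
 [ 0.00000e+00 -2.70000e-01 -9.60000e-01  1.71255e+03]
 [ 0.00000e+00  0.00000e+00  0.00000e+00  1.00000e+00]]
{'clock': 0.1, 'joint_pos': array([ 1.11027782e+00,  9.18296562e-02,  1.23181174e+00, -4.75116365e-06,
        1.81977997e+00, -5.66853240e-02]), 'joint_vel': array([ 0.00153062, -0.00189235, -0.00287909,  0.00027193, -0.00069178,
       -0.00162214]), 'effort': array([ 2.78112595e-03, -4.60213494e+01, -4.19221151e+01, -6.64665140e-05,
        1.05218808e-02, -2.33182391e-06]), 'tcp_pos': array([235.62763816, 551.46668971, 204.31024769]), 'tool_rot': array([ 2.00547841e-01,  9.79683483e-01, -8.84541860e-04, -2.31601433e-04]), 'wrist_force': array([-0.4635414 ,  0.00724513,  0.14063695]), 'torque': array([-0.01244334,  0.01610298, -0.07688794]), 'gripper_force': 0.0, 'opening': 85.45091305313238} 18.700000000000003
both.png
scene.pkl
scene_0.05.png
top.pkl
top_0.10.png
```

View pics/scene_0.05.png

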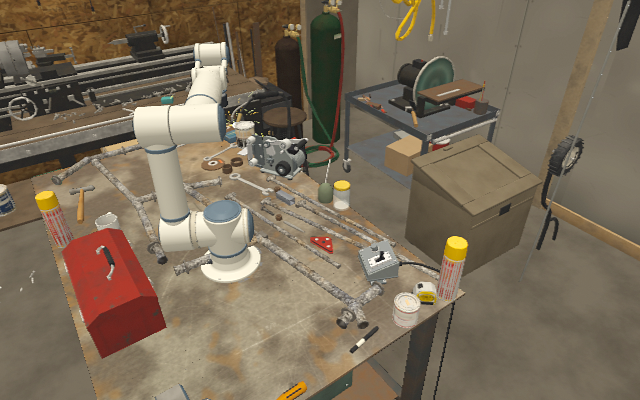

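View pics/top_0.10.png

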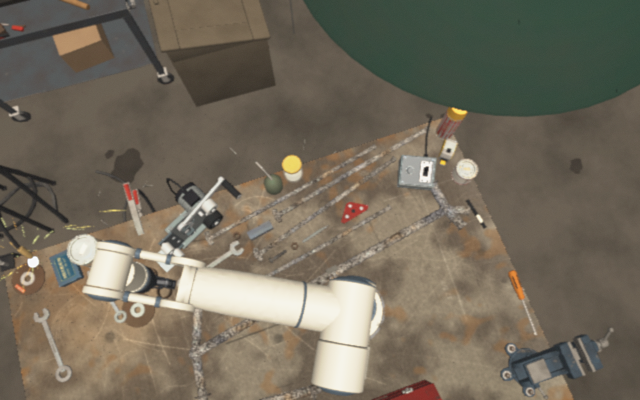

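The scene view shows the supply box at about (378,260) and the grinder at (277,155). The top view shows the box at (417,170), the grinder at (195,215) and its black handle at about (230,188). Next I'll enlarge both areas of the top view and measure.

```bash
python3 - <<'E'
from h import *
b=pickle.load(open('pics/top.pkl','rb'));a=pickle.load(open('pics/scene.pkl','rb'))
R=lambda im,x,y,w,h:cv2.resize(im[y:y+h,x:x+w],(400,300),interpolation=cv2.INTER_CUBIC)
cv2.imwrite('pics/crop.png',np.vstack([np.hstack([R(b['img'],390,145,60,45),R(b['img'],155,165,100,75)]),np.hstack([R(a['img'],350,232,60,45),R(a['img'],235,125,80,60)])]))
cb=cloud(b)
# box points
P=cb[150:195,390:445].reshape(-1,3);I=(P[:,2]>70)&(P[:,2]<150)
print('box',I.sum(),P[I].min(0).round(),P[I].max(0).round(),np.median(P[I],0).round())
f=P[I]; 
A=np.c_[f[:,:2],np.ones(len(f))]
for _ in range(5):
    c=np.linalg.lstsq(A,f[:,2],rcond=None)[0]; r=abs(A@c-f[:,2]); k=r<5; A,f=A[k],f[k]
print('plane',c.round(3),len(f),np.hypot(*c[:2]))
r=cv2.minAreaRect(P[I][:,:2].astype(np.float32));print(r)
m=((b['img'].max(2)<60)).astype(np.uint8)
n,l,st,ce=cv2.connectedComponentsWithStats(m)
for i in range(1,n):
    if st[i,4]>25 and 160<ce[i][0]<260 and 160<ce[i][1]<260:
        q=cb[l==i]; q=q[q[:,2]>30]; 
        if len(q): print(st[i],ce[i].round(1),np.median(q,0).round(),q.min(0).round(),q.max(0).round())
E
```

```text
box 1142 [ 311. -428.   70.] [ 448. -285.  147.] [ 377. -355.  109.]
plane [  0.265  -0.158 -49.009] 557 0.3085924465177977
((394.53118896484375, -363.1188049316406), (122.87376403808594, 137.77252197265625), 68.8466567993164)
[167 179  33  27 265] [186.2 193.7] [517. 421. 125.] [-36. 120.  33.] [ 617.  500. 1713.]
[222 180  17  17 105] [229.9 187.9] [465. 269. 231.] [432. 249. 224.] [493. 291. 240.]
[203 211  19  18 177] [212.  219.3] [421. 371.  92.] [399. 337.  41.] [446. 402. 111.]
```

View pics/crop.png

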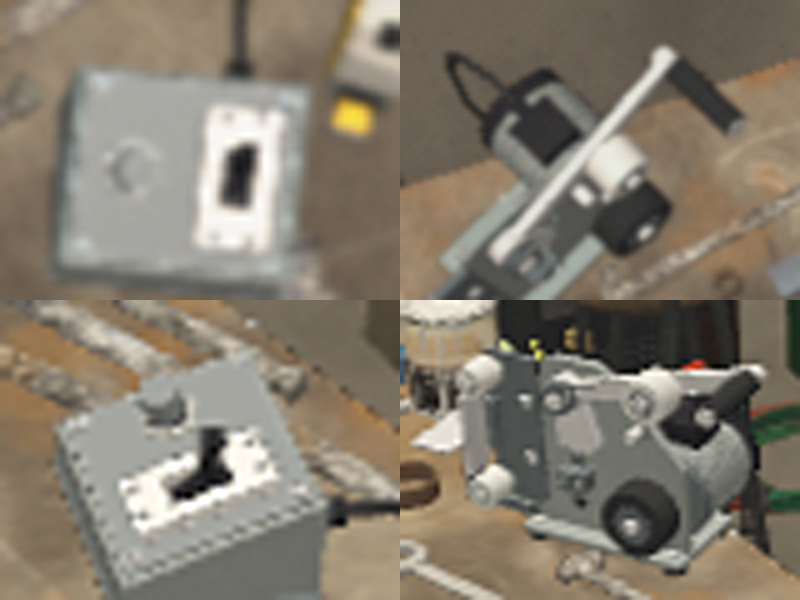

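The crop shows the test button in the top view at about (409.5,170.2) and the lever at (425.5,171). The grip runs from about (222.5,180) to (240,196), with the arm bar at its far end.

```bash
python3 - <<'E'
from h import *
b=pickle.load(open('pics/top.pkl','rb'));a=pickle.load(open('pics/scene.pkl','rb'))
cb,ca=cloud(b),cloud(a)
print('btn top',world(b,409,170).round(1),world(b,410,170).round(1),'lever',world(b,425,171).round(1))
u,v=350+int(165/6.67),232+int(105/6.67);print('btn scene',u,v,world(a,u,v).round(1),world(a,u-1,v).round(1))
# handle: dark, z 210..245
m=(b['img'].max(2)<75)&(cb[...,2]>205)&(cb[...,2]<250);m[:170]=0;m[210:]=0;m[:,:215]=0;m[:,250:]=0
q=cb[m];(cx,cy),(w,h),an=cv2.minAreaRect(q[:,:2].astype(np.float32));d=np.linalg.svd(q[:,:2]-q[:,:2].mean(0),full_matrices=False)[2][0]
print('handle',(cx,cy),(w,h),an,d,q[:,2].min(),np.median(q[:,2]),q[:,2].max())
m=(ca[...,0]>425)&(ca[...,0]<505)&(ca[...,1]>225)&(ca[...,1]<310)&(ca[...,2]>190)&(a['img'].max(2)<90)
q=ca[m];print('scene handle',len(q),q.mean(0),q.min(0),q.max(0))
E
```

```text
btn top [ 383.  -325.2  129.5] [ 382.  -328.5  129.5] lever [ 365.8 -379.2  121.4]
btn scene 374 247 [ 378.9 -338.6  126.4] [ 377.1 -335.7  125.2]
handle (462.1883239746094, 267.01165771484375) (65.69097900390625, 21.987634658813477) 31.783185958862305 [-0.86435432 -0.5028833 ] 222.55073592956273 230.0064886053127 239.57070201818624
scene handle 62 [463.80623776 260.3261884  225.32569431] [427.90299304 237.84612987 209.27297015] [504.7783009  284.1400677  232.75101306]
```

Emit:
jog_arm:
  moves:
    - {"gripper": 0, "dz": -5}
    - {"gripper": 0, "dz": -5}
    - {"gripper": 0, "dz": -4}

```text
$.moves[0]: bad value
```

Emit:
jog_arm:
  moves:
    - {"gripper": 0.0, "dx": 0.0, "dy": 0.0, "dz": -4.9, "yaw": 0.0}
    - {"gripper": 0.0, "dx": 0.0, "dy": 0.0, "dz": -4.9, "yaw": 0.0}
    - {"gripper": 0.0, "dx": 0.0, "dy": 0.0, "dz": -4.0, "yaw": 0.0}

```text
clock: 0.4
tcp_pos: [235.6, 551.4, 345.4]
tool_rot: [0.201, 0.98, 0.0, 0.0]
wrist_force: [0.8, 0.6, 0.7]
opening: 44.0
gripper_force: 0.0
```

Emit:
jog_arm:
  moves:
    - {"gripper": 0.0, "dx": -3.8, "dy": -2.95, "dz": 0.0, "yaw": 0.0}
    - {"gripper": 0.0, "dx": -3.8, "dy": -2.95, "dz": 0.0, "yaw": 0.0}
    - {"gripper": 0.0, "dx": -3.8, "dy": -2.95, "dz": 0.0, "yaw": 0.0}
    - {"gripper": 0.0, "dx": -3.8, "dy": -2.95, "dz": 0.0, "yaw": 0.0}
    - {"gripper": 0.0, "dx": -3.8, "dy": -2.95, "dz": 0.0, "yaw": 0.0}
    - {"gripper": 0.0, "dx": -3.8, "dy": -2.95, "dz": 0.0, "yaw": 0.0}
    - {"gripper": 0.0, "dx": -3.8, "dy": -2.95, "dz": 0.0, "yaw": 0.0}
    - {"gripper": 0.0, "dx": -3.8, "dy": -2.95, "dz": 0.0, "yaw": 0.0}

```text
clock: 1.2
tcp_pos: [423.0, 213.5, 343.0]
tool_rot: [0.2, 0.98, -0.0, -0.0]
wrist_force: [0.8, 0.2, -0.8]
opening: 0.3
gripper_force: 0.0
```

Emit:
jog_arm:
  moves:
    - {"gripper": 0.0, "dx": -3.8, "dy": -2.95, "dz": 0.0, "yaw": 0.0}
    - {"gripper": 0.0, "dx": -3.8, "dy": -2.95, "dz": 0.0, "yaw": 0.0}
    - {"gripper": 0.0, "dx": -1.0, "dy": -4.5, "dz": 0.0, "yaw": 0.0}
    - {"gripper": 0.0, "dx": -1.0, "dy": -4.5, "dz": 0.0, "yaw": 0.0}
    - {"gripper": 0.0, "dx": -1.0, "dy": -4.5, "dz": 0.0, "yaw": 0.0}
    - {"gripper": 0.0, "dx": -1.0, "dy": -4.5, "dz": 0.0, "yaw": 0.0}
    - {"gripper": 0.0, "dx": -1.0, "dy": -4.5, "dz": 0.0, "yaw": 0.0}
    - {"gripper": 0.0, "dx": -1.0, "dy": -4.5, "dz": 0.0, "yaw": 0.0}

```text
clock: 2.0
tcp_pos: [417.6, -142.3, 343.1]
tool_rot: [0.2, 0.98, 0.0, -0.0]
wrist_force: [0.8, -0.9, -0.2]
opening: 0.1
gripper_force: 0.0
```

```bash
python3 - <<'E'
from h import *
s=manip.read_state();print(s['clock'],s['tcp_pos'],s['tool_rot'].round(3),s['joint_pos'].round(2))
E
```

```text
2.0 [ 417.55840732 -142.33738704  343.10253041] [ 0.2   0.98  0.   -0.  ] [-0.41 -0.25  1.31  0.    2.09 -1.57]
```

Emit:
jog_arm:
  moves:
    - {"gripper": 0.0, "dx": -1.0, "dy": -4.65, "dz": 0.0, "yaw": 0.0}
    - {"gripper": 0.0, "dx": -1.0, "dy": -4.65, "dz": 0.0, "yaw": 0.0}
    - {"gripper": 0.0, "dx": -1.0, "dy": -4.65, "dz": 0.0, "yaw": 0.0}
    - {"gripper": 0.0, "dx": -1.0, "dy": -4.65, "dz": 0.0, "yaw": 0.0}
    - {"gripper": 0.0, "dx": 0.0, "dy": 0.0, "dz": 4.0, "yaw": 0.0}
    - {"gripper": 0.0, "dx": 0.0, "dy": 0.0, "dz": 4.0, "yaw": 0.0}
    - {"gripper": 0.0, "dx": 0.0, "dy": 0.0, "dz": 0.0, "yaw": 0.0}

```text
clock: 2.7
tcp_pos: [379.8, -325.9, 254.6]
tool_rot: [0.201, 0.98, 0.004, -0.006]
wrist_force: [-0.8, 0.3, -0.6]
opening: 0.1
gripper_force: 0.0
```

```bash
python3 - <<'E'
from h import *
f=grab('wrist')
s=manip.read_state();print(s['clock'],s['tcp_pos'])
cv2.imwrite('pics/w1.png',f['img'])
print(np.linalg.inv(f['extrinsics']).round(2))
P=f['extrinsics']@[382,-329,129,1];p=f['camera_matrix']@P[:3];print(p/p[2])
E
```

```text
2.75 [ 380.83163102 -326.46630522  259.46541517]
[[ 3.9000e-01  8.9000e-01  2.5000e-01  3.1649e+02]
 [ 9.2000e-01 -3.8000e-01 -1.0000e-01 -2.9847e+02]
 [ 0.0000e+00  2.7000e-01 -9.6000e-01  4.2398e+02]
 [ 0.0000e+00  0.0000e+00  0.0000e+00  1.0000e+00]]
[316.21510312 184.64688613   1.        ]
```

View pics/w1.png

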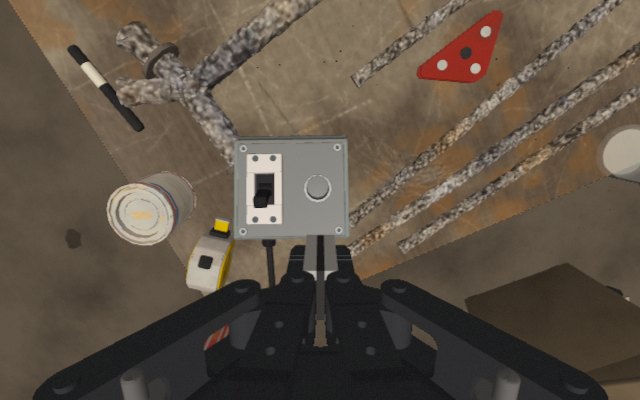

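The wrist view shows the button at (317,187), against a predicted (316,185), so the position is good to about 2 mm. The lever is still up at (262,190). Lowering the closed fingers onto the button.

Emit:
jog_arm:
  moves:
    - {"gripper": 0.0, "dx": 0.0, "dy": -0.1, "dz": 4.0, "yaw": 0.0}
    - {"gripper": 0.0, "dx": 0.0, "dy": 0.0, "dz": 4.0, "yaw": 0.0}
    - {"gripper": 0.0, "dx": 0.0, "dy": 0.0, "dz": 3.0, "yaw": 0.0}
    - {"gripper": 0.0, "dx": 0.0, "dy": 0.0, "dz": 0.0, "yaw": 0.0}
    - {"gripper": 0.0, "dx": 0.0, "dy": 0.0, "dz": 0.0, "yaw": 0.0}

```text
clock: 3.25
tcp_pos: [382.7, -328.9, 156.8]
tool_rot: [0.2, 0.98, -0.001, 0.002]
wrist_force: [0.1, 0.3, -0.5]
opening: 0.3
gripper_force: 0.0
```

Emit:
jog_arm:
  moves:
    - {"gripper": 0.0, "dx": 0.0, "dy": 0.0, "dz": 1.5, "yaw": 0.0}
    - {"gripper": 0.0, "dx": 0.0, "dy": 0.0, "dz": 0.9, "yaw": 0.0}
    - {"gripper": 0.0, "dx": 0.0, "dy": 0.0, "dz": 0.2, "yaw": 0.0}
    - {"gripper": 0.0, "dx": 0.0, "dy": 0.0, "dz": 0.2, "yaw": 0.0}
    - {"gripper": 0.0, "dx": 0.0, "dy": 0.0, "dz": 0.0, "yaw": 0.0}

```text
clock: 3.75
tcp_pos: [381.6, -328.4, 125.4]
tool_rot: [0.201, 0.98, 0.0, -0.0]
wrist_force: [1.0, -0.5, 0.8]
opening: 0.1
gripper_force: 0.0
```

Emit:
jog_arm:
  moves:
    - {"gripper": 0.0, "dx": 0.0, "dy": 0.0, "dz": 0.2, "yaw": 0.0}
    - {"gripper": 0.0, "dx": 0.0, "dy": 0.0, "dz": 0.2, "yaw": 0.0}
    - {"gripper": 0.0, "dx": 0.0, "dy": 0.0, "dz": 0.0, "yaw": 0.0}

```text
clock: 4.05
tcp_pos: [381.6, -328.3, 121.1]
tool_rot: [0.201, 0.98, 0.0, -0.0]
wrist_force: [0.7, 0.6, 0.3]
opening: 0.1
gripper_force: 0.0
```

```bash
python3 - <<'E'
from h import *
f=pickle.load(open('pics/wrist.pkl','rb'));c=cloud(f)
print('button',np.median(c[184:191,314:321].reshape(-1,3),0),'spread',np.ptp(c[184:191,314:321].reshape(-1,3),axis=0))
for u,v in((300,160),(335,160),(340,225),(295,225)):print(u,v,c[v,u].round(1))
E
```

```text
button [ 384.38639464 -329.20116376  129.28867987] spread [ 71.36823122  34.43712592 297.03508336]
300 160 [ 357.9 -337.3   97.9]
335 160 [ 372.6 -303.7   96. ]
340 225 [ 433.2 -324.4  119.6]
295 225 [ 414.6 -367.   120.4]
```

Emit:
jog_arm:
  moves:
    - {"gripper": 0.0, "dx": -0.3, "dy": 0.0, "dz": 0.2, "yaw": 0.0}
    - {"gripper": 0.0, "dx": 0.0, "dy": 0.0, "dz": 0.2, "yaw": 0.0}
    - {"gripper": 0.0, "dx": 0.0, "dy": 0.0, "dz": 0.2, "yaw": 0.0}
    - {"gripper": 0.0, "dx": 0.0, "dy": 0.0, "dz": 0.0, "yaw": 0.0}

```text
clock: 4.45
tcp_pos: [384.3, -329.4, 114.9]
tool_rot: [0.201, 0.98, 0.0, -0.0]
wrist_force: [-0.3, 0.2, 0.1]
opening: -0.0
gripper_force: 0.0
```

Emit:
jog_arm:
  moves:
    - {"gripper": 0.0, "dx": 0.0, "dy": 0.0, "dz": 0.2, "yaw": 0.0}
    - {"gripper": 0.0, "dx": 0.0, "dy": 0.0, "dz": 0.2, "yaw": 0.0}
    - {"gripper": 0.0, "dx": 0.0, "dy": 0.0, "dz": 0.0, "yaw": 0.0}

```text
clock: 4.75
tcp_pos: [384.3, -329.4, 111.0]
tool_rot: [0.201, 0.98, 0.0, -0.0]
wrist_force: [0.1, 0.4, 0.0]
opening: 0.1
gripper_force: 0.0
```

```bash
python3 - <<'E'
from h import *
f=grab('wrist');a=grab('scene')
cv2.imwrite('pics/w2.png',np.hstack([cv2.resize(f['img'][100:300,220:420],(400,400)),cv2.resize(a['img'][225:285,345:405],(400,400),interpolation=cv2.INTER_CUBIC)]))
E
```

```text
(no output)
```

View pics/w2.png

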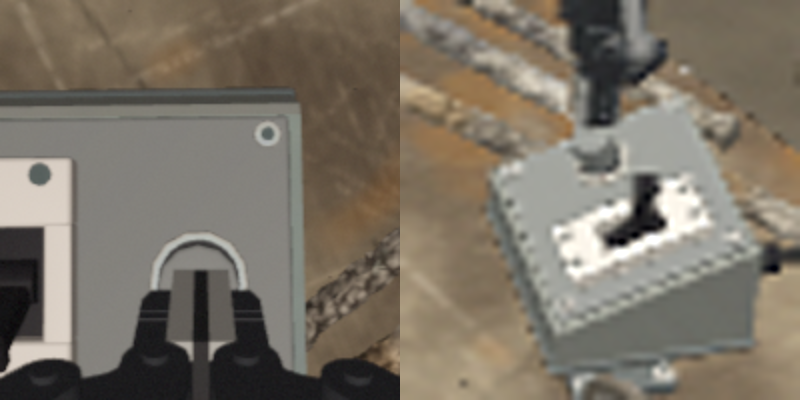

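Left (wrist): the finger tips are about centred sideways on the ring, with the ring's front at crop (198,235) and its centre near (198,280). They look slightly uphill. Right (scene): the tips are just above the button, and the lever is up.

```bash
python3 - <<'E'
from h import *
f=pickle.load(open('pics/wrist.pkl','rb'));c=cloud(f);K,X=f['camera_matrix'],f['extrinsics']
t=manip.read_state()['tcp_pos'];x=np.array([-.9196,.3929,0])
for n,p in(('tcp',t),('edge',t+11*x)):
    p=K@(X@[*p,1])[:3];print(n,(p/p[2])[:2])
q=c[175:205,270:365].reshape(-1,3);q=q[(q[:,2]>70)&(q[:,2]<130)];q=q[:,:]
A=np.c_[q[:,:2],np.ones(len(q))];pl=np.linalg.lstsq(A,q[:,2],rcond=None)[0];print('plane',pl)
E=np.linalg.inv(X);o=E[:3,3]
for u,v in((319,217.5),(296,238),(342,238),(319,240)):
    d=E[:3,:3]@np.linalg.inv(K)@[u,v,1]
    for h in (0,3): 
        s=(pl@[o[0],o[1],1]+h-o[2])/(d[2]-pl[0]*d[0]-pl[1]*d[1]);print(u,v,h,(o+s*d).round(1))
print('tcp',t)
E
```

```text
tcp [317.97418766 231.3428439 ]
edge [317.94776673 213.39490155]
plane [  0.32834471  -0.1369275  -66.6251631 ]
319 217.5 0 [ 379.7 -326.9  102.8]
319 217.5 3 [ 378.8 -326.5  105.5]
296 238 0 [ 384.9 -344.   106.9]
296 238 3 [ 384.  -343.4  109.5]
342 238 0 [ 395.7 -318.8  106.9]
342 238 3 [ 394.5 -318.5  109.5]
319 240 0 [ 391.3 -331.8  107.3]
319 240 3 [ 390.3 -331.4  109.9]
tcp [ 384.41715646 -329.50284591  111.34485963]
```

Emit:
jog_arm:
  moves:
    - {"gripper": 0.0, "dx": 0.0, "dy": 0.0, "dz": 0.2, "yaw": 0.0}
    - {"gripper": 0.0, "dx": 0.0, "dy": 0.0, "dz": 0.2, "yaw": 0.0}
    - {"gripper": 0.0, "dx": 0.0, "dy": 0.0, "dz": 0.0, "yaw": 0.0}

```text
clock: 5.15
tcp_pos: [384.3, -329.4, 106.9]
tool_rot: [0.201, 0.98, 0.0, -0.0]
wrist_force: [0.0, 0.2, -0.2]
opening: 0.0
gripper_force: 0.0
```

```bash
python3 - <<'E'
from h import *
f=pickle.load(open('pics/scene.pkl','rb'))
for p in ([384.4,-329.5,111.3],[391,-331.5,115],[380,-326,110]):
    p=f['camera_matrix']@(f['extrinsics']@[*p,1])[:3];print((p/p[2])[:2])
c=cloud(f)
for v in range(240,254): print(v,[c[v,u].round().astype(int).tolist() for u in (373,375,377)])
E
```

```text
[373.2790023  248.33949932]
[375.2760311  247.09313556]
[371.55639052 248.54604396]
240 [[372, -339, 160], [381, -339, 156], [383, -345, 159]]
241 [[372, -340, 156], [378, -342, 155], [391, -337, 145]]
242 [[373, -338, 150], [381, -339, 147], [390, -339, 143]]
243 [[372, -340, 147], [381, -339, 143], [390, -339, 139]]
244 [[378, -334, 136], [388, -333, 131], [407, -321, 113]]
245 [[379, -333, 130], [386, -335, 129], [405, -324, 112]]
246 [[376, -337, 131], [382, -339, 129], [395, -335, 120]]
247 [[377, -336, 126], [382, -340, 126], [389, -342, 124]]
248 [[375, -338, 124], [381, -342, 124], [391, -340, 117]]
249 [[375, -339, 120], [381, -342, 119], [392, -340, 112]]
250 [[377, -337, 113], [379, -344, 117], [387, -345, 114]]
251 [[378, -336, 108], [380, -344, 113], [-359, -1158, 1075]]
252 [[377, -338, 105], [379, -346, 110], [384, -349, 110]]
253 [[374, -341, 105], [379, -346, 106], [383, -351, 107]]
```

```bash
python3 - <<'E'
from h import *
f=grab('wrist');a=grab('scene')
cv2.imwrite('pics/w3.png',np.hstack([cv2.resize(f['img'][180:280,270:370],(400,400)),cv2.resize(a['img'][230:270,355:395],(400,400),interpolation=cv2.INTER_CUBIC)]))
c=cloud(f)
for v in range(205,262,4): print(v,[c[v,u].round().astype(int).tolist() for u in (285,310,319,328)])
E
```

```text
205 [[364, -342, 100], [370, -328, 101], [372, -324, 99], [374, -319, 100]]
209 [[366, -343, 101], [372, -329, 101], [374, -325, 100], [376, -319, 102]]
213 [[369, -344, 100], [374, -330, 102], [376, -325, 102], [378, -320, 102]]
217 [[370, -345, 102], [376, -331, 102], [379, -326, 101], [381, -321, 101]]
221 [[372, -345, 103], [377, -331, 108], [379, -326, 107], [381, -322, 107]]
225 [[375, -346, 103], [378, -332, 109], [375, -325, 124], [382, -322, 109]]
229 [[376, -347, 105], [375, -330, 125], [376, -325, 126], [378, -321, 125]]
233 [[378, -348, 106], [376, -330, 127], [378, -326, 127], [380, -322, 126]]
237 [[380, -349, 107], [373, -329, 139], [375, -325, 140], [376, -321, 140]]
241 [[382, -349, 108], [373, -328, 144], [375, -325, 144], [376, -321, 144]]
245 [[385, -350, 108], [373, -328, 149], [374, -324, 149], [376, -321, 148]]
249 [[386, -351, 109], [373, -328, 152], [374, -324, 153], [376, -321, 152]]
253 [[389, -352, 109], [373, -328, 157], [375, -324, 156], [377, -321, 155]]
257 [[390, -353, 111], [373, -328, 159], [375, -324, 160], [376, -321, 159]]
261 [[392, -354, 111], [373, -328, 163], [374, -324, 163], [376, -321, 163]]
```

View pics/w3.png

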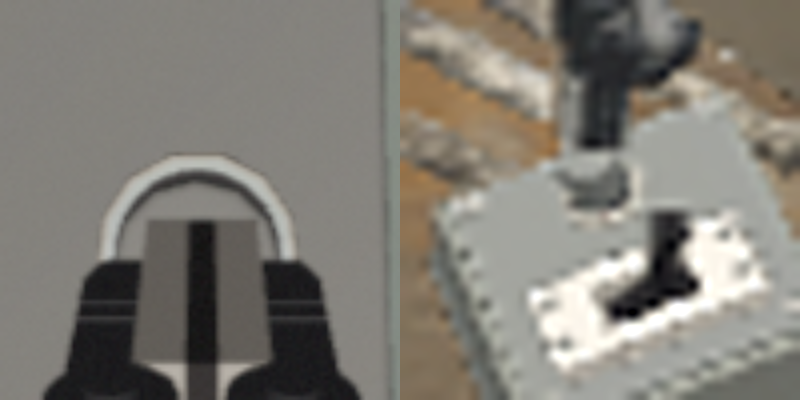

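The wrist crop shows the finger tip edge at pixel (319,235), with the button top still visible in front of it. In the scene crop the tips end at about (375,245), just above the button. The depths disagree with the TCP reading, so I'll triangulate without depth.

```bash
python3 - <<'E'
from h import *
w=pickle.load(open('pics/wrist.pkl','rb'));a=pickle.load(open('pics/scene.pkl','rb'));b=pickle.load(open('pics/top.pkl','rb'))
P=lambda f:f['camera_matrix']@f['extrinsics'][:3]
def tri(f,p,g,q):
    X=cv2.triangulatePoints(P(f),P(g),np.array(p,float).reshape(2,1),np.array(q,float).reshape(2,1));X=(X[:3]/X[3]).ravel()
    r=[(P(h)@[*X,1]) for h in(f,g)];print(X.round(1),[(t[:2]/t[2]-o).round(1) for t,o in zip(r,(p,q))])
tri(w,(319,235),a,(375,245))
tri(b,(409.5,170),a,(374.5,247))
s=manip.read_state();print(s['tcp_pos'],s['joint_pos'],np.linalg.inv(w['extrinsics'])[:3,3])
m=np.linalg.norm(w['depth'][237,319]);print(m)
for z in(107,137):
    p=P(a)@[384.3,-329.4,z,1];print(p[:2]/p[2]); p=P(w)@[374.2,-325.1,z,1];print('w',p[:2]/p[2])
E
```

```text
[ 387.  -329.6  122.7] [array([ 0.5, 12. ]), array([-0.9,  0.5])]
[ 386.8 -330.9  116.5] [array([ 0. , -0.2]), array([-0.3,  0.1])]
[ 384.38499233 -329.49528314  107.25861119] [-7.75847008e-01 -1.59873424e-01  1.64930935e+00 -2.77384991e-05
  1.65236126e+00 -1.94283454e+00] [ 319.19617798 -300.25460942  275.41156875]
147.22513
[373.16266427 249.31207541]
w [317.99362246 213.01862235]
[373.68245237 242.42014956]
w [317.56182078 234.2676166 ]
```

Button centre is about (387,-331), and the fingers look well centred but still above it. I'll continue down in small steps, watching the force.

Emit:
jog_arm:
  moves:
    - {"gripper": 0.0, "dx": -0.2, "dy": 0.0, "dz": 0.2, "yaw": 0.0}
    - {"gripper": 0.0, "dx": 0.0, "dy": 0.0, "dz": 0.2, "yaw": 0.0}
    - {"gripper": 0.0, "dx": 0.0, "dy": 0.0, "dz": 0.0, "yaw": 0.0}

```text
clock: 5.55
tcp_pos: [386.6, -330.5, 103.4]
tool_rot: [0.2, 0.98, -0.0, 0.0]
wrist_force: [0.7, -0.6, -0.2]
opening: 0.2
gripper_force: 0.4
```

Emit:
jog_arm:
  moves:
    - {"gripper": 0.0, "dx": 0.0, "dy": 0.0, "dz": 0.2, "yaw": 0.0}
    - {"gripper": 0.0, "dx": 0.0, "dy": 0.0, "dz": 0.2, "yaw": 0.0}
    - {"gripper": 0.0, "dx": 0.0, "dy": 0.0, "dz": 0.0, "yaw": 0.0}

```text
clock: 5.85
tcp_pos: [387.4, -330.9, 100.6]
tool_rot: [0.2, 0.98, -0.001, 0.002]
wrist_force: [2.6, -0.6, 6.0]
opening: 0.1
gripper_force: 2.8
```

```bash
python3 - <<'E'
from h import *
f=grab('wrist');a=grab('scene')
cv2.imwrite('pics/w4.png',np.hstack([cv2.resize(f['img'][130:280,220:370],(400,400)),cv2.resize(a['img'][230:270,355:395],(400,400),interpolation=cv2.INTER_CUBIC)]))
s=manip.read_state();print(s['tcp_pos'],s['wrist_force'])
E
```

```text
[ 387.31347553 -330.88748312  100.67300105] [ 2.87600825 -1.39931618  5.77650351]
```

View pics/w4.png

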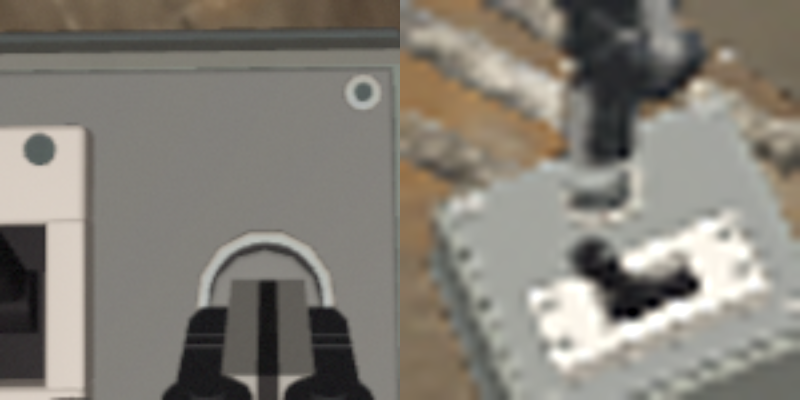

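The right crop shows the lever dropped and leaning down the slope at (590,250), so the switch has tripped. Lifting off and travelling to the handle.

Emit:
jog_arm:
  moves:
    - {"gripper": 0.0, "dx": 0.0, "dy": 0.0, "dz": 0.0, "yaw": 0.0}
    - {"gripper": 0.0, "dx": 0.0, "dy": 0.0, "dz": 0.0, "yaw": 0.0}
    - {"gripper": 0.0, "dx": 0.0, "dy": 0.0, "dz": -4.9, "yaw": 0.0}
    - {"gripper": 0.0, "dx": 0.0, "dy": 0.0, "dz": -4.9, "yaw": 0.0}
    - {"gripper": 0.0, "dx": 0.0, "dy": 0.0, "dz": -4.9, "yaw": 0.0}
    - {"gripper": 0.0, "dx": 0.0, "dy": 0.0, "dz": -4.9, "yaw": 0.0}
    - {"gripper": 0.0, "dx": 0.0, "dy": 0.0, "dz": -4.9, "yaw": 0.0}

```text
clock: 6.65
tcp_pos: [385.8, -330.0, 345.7]
tool_rot: [0.201, 0.98, 0.0, -0.001]
wrist_force: [0.5, -0.2, 0.3]
opening: 0.0
gripper_force: 0.0
```

Emit:
jog_arm:
  moves:
    - {"gripper": 6.5, "dx": 1.28, "dy": 4.46, "dz": 0.0, "yaw": 0.0}
    - {"gripper": 6.5, "dx": 1.28, "dy": 4.46, "dz": 0.0, "yaw": 0.0}
    - {"gripper": 6.5, "dx": 1.28, "dy": 4.46, "dz": 0.0, "yaw": 0.0}
    - {"gripper": 6.5, "dx": 1.28, "dy": 4.46, "dz": 0.0, "yaw": 0.0}
    - {"gripper": 6.5, "dx": 1.28, "dy": 4.46, "dz": 0.0, "yaw": 0.0}
    - {"gripper": 6.5, "dx": 1.28, "dy": 4.46, "dz": 0.0, "yaw": 0.0}
    - {"gripper": 6.5, "dx": 1.28, "dy": 4.46, "dz": 0.0, "yaw": 0.0}
    - {"gripper": 6.5, "dx": 1.28, "dy": 4.46, "dz": 0.0, "yaw": 0.0}

```text
clock: 7.45
tcp_pos: [431.9, 39.8, 343.8]
tool_rot: [0.201, 0.98, -0.0, -0.0]
wrist_force: [1.5, 0.6, 0.1]
opening: 65.0
gripper_force: 0.0
```

Emit:
jog_arm:
  moves:
    - {"gripper": 6.5, "dx": 1.28, "dy": 4.46, "dz": 0.0, "yaw": 0.0}
    - {"gripper": 6.5, "dx": 1.28, "dy": 4.46, "dz": 0.0, "yaw": 0.0}
    - {"gripper": 6.5, "dx": 1.28, "dy": 4.46, "dz": 0.0, "yaw": 0.0}
    - {"gripper": 6.5, "dx": 1.28, "dy": 4.46, "dz": 0.0, "yaw": 0.0}
    - {"gripper": 6.5, "dx": 1.28, "dy": 4.46, "dz": 0.0, "yaw": 0.0}
    - {"gripper": 6.5, "dx": 0.0, "dy": 0.0, "dz": 0.0, "yaw": -8.0}
    - {"gripper": 6.5, "dx": 0.0, "dy": 0.0, "dz": 0.0, "yaw": -8.0}
    - {"gripper": 6.5, "dx": 0.0, "dy": 0.0, "dz": 0.0, "yaw": -8.0}

```text
clock: 8.25
tcp_pos: [460.8, 268.7, 343.2]
tool_rot: [-0.011, 1.0, -0.001, -0.001]
wrist_force: [0.6, 0.0, 0.6]
opening: 64.8
gripper_force: 0.0
```

Emit:
jog_arm:
  moves:
    - {"gripper": 6.5, "dx": 0.0, "dy": 0.0, "dz": 0.0, "yaw": -8.0}
    - {"gripper": 6.5, "dx": 0.0, "dy": 0.0, "dz": 0.0, "yaw": -8.0}
    - {"gripper": 6.5, "dx": 0.0, "dy": 0.0, "dz": 0.0, "yaw": -8.0}
    - {"gripper": 6.5, "dx": 0.0, "dy": 0.0, "dz": 0.0, "yaw": -5.0}
    - {"gripper": 6.5, "dx": 0.0, "dy": 0.0, "dz": 0.0, "yaw": 0.0}
    - {"gripper": 6.5, "dx": 0.0, "dy": 0.0, "dz": 0.0, "yaw": 0.0}

```text
clock: 8.85
tcp_pos: [461.0, 268.1, 343.8]
tool_rot: [-0.256, 0.967, -0.0, -0.001]
wrist_force: [1.0, -0.6, 0.2]
opening: 64.7
gripper_force: 0.0
```

```bash
python3 - <<'E'
from h import *
f=grab('wrist');b=grab('top');a=grab('scene')
cv2.imwrite('pics/w5.png',f['img'])
s=manip.read_state();print(s['clock'],s['tcp_pos'],s['tool_rot'].round(3),s['joint_pos'].round(2))
for p in ([462,267,220],[462+35*.864,267+35*.503,220],[462-35*.864,267-35*.503,220]):
    p=f['camera_matrix']@(f['extrinsics']@[*p,1])[:3];print((p/p[2])[:2])
E
```

```text
9.0 [461.02386878 268.17619321 344.207067  ] [-0.257  0.966 -0.    -0.   ] [ 0.46 -0.01  1.09 -0.    2.07 -1.63]
[318.17597323 179.88449533]
[318.51917665 214.35530753]
[317.80962404 143.08895886]
```

View pics/w5.png

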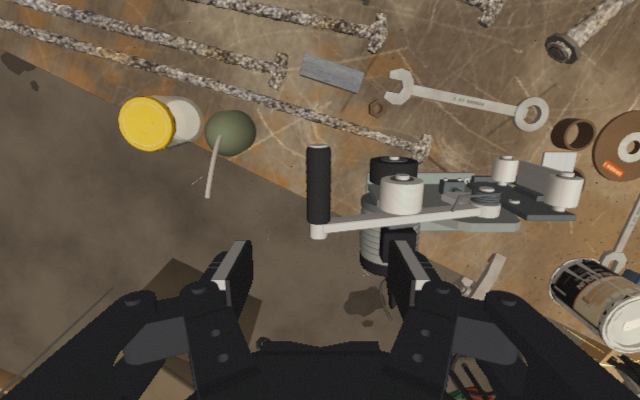

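The wrist view shows the grip centred at (318,184), against a predicted (318,180). It is aligned with the tool and lies midway between the open fingers. Descending to straddle it.

Emit:
jog_arm:
  moves:
    - {"gripper": 6.5, "dx": -0.3, "dy": 0.0, "dz": 4.9, "yaw": 0.0}
    - {"gripper": 6.5, "dx": 0.0, "dy": 0.0, "dz": 4.9, "yaw": 0.0}
    - {"gripper": 6.5, "dx": 0.0, "dy": 0.0, "dz": 3.0, "yaw": 0.0}
    - {"gripper": 6.5, "dx": 0.0, "dy": 0.0, "dz": 2.0, "yaw": 0.0}
    - {"gripper": 6.5, "dx": 0.0, "dy": 0.0, "dz": 0.0, "yaw": 0.0}

```text
clock: 9.5
tcp_pos: [462.2, 269.0, 192.3]
tool_rot: [-0.257, 0.966, -0.001, -0.003]
wrist_force: [0.7, -0.2, 0.4]
opening: 64.9
gripper_force: 0.0
```

Emit:
jog_arm:
  moves:
    - {"gripper": 1.8, "dx": 0.0, "dy": 0.0, "dz": 0.0, "yaw": 0.0}
    - {"gripper": 1.8, "dx": 0.0, "dy": 0.0, "dz": 0.0, "yaw": 0.0}
    - {"gripper": 1.8, "dx": 0.0, "dy": 0.0, "dz": 0.0, "yaw": 0.0}
    - {"gripper": 1.8, "dx": 0.0, "dy": 0.0, "dz": 0.0, "yaw": 0.0}
    - {"gripper": 1.8, "dx": 0.0, "dy": 0.0, "dz": 0.0, "yaw": 0.0}

```text
clock: 10.0
tcp_pos: [465.3, 268.5, 198.9]
tool_rot: [-0.257, 0.966, -0.001, 0.002]
wrist_force: [2.8, -5.4, 3.0]
opening: 19.1
gripper_force: 38.6
```

The opening of 19 mm is less than the 24 mm bar, so the pads are gripping it above its middle. Opening, going lower and gripping again.

Emit:
jog_arm:
  moves:
    - {"gripper": 5.5, "dx": 0.0, "dy": 0.0, "dz": 0.0, "yaw": 0.0}
    - {"gripper": 5.5, "dx": 0.0, "dy": 0.0, "dz": 0.0, "yaw": 0.0}
    - {"gripper": 5.5, "dx": 0.0, "dy": 0.0, "dz": 1.0, "yaw": 0.0}
    - {"gripper": 5.5, "dx": 0.0, "dy": 0.0, "dz": 0.8, "yaw": 0.0}
    - {"gripper": 5.5, "dx": 0.0, "dy": 0.0, "dz": 0.0, "yaw": 0.0}

```text
clock: 10.5
tcp_pos: [462.8, 269.5, 175.9]
tool_rot: [-0.258, 0.966, -0.0, -0.002]
wrist_force: [-0.5, -0.5, -0.3]
opening: 55.0
gripper_force: 0.0
```

Emit:
jog_arm:
  moves:
    - {"gripper": 1.8, "dx": 0.0, "dy": 0.0, "dz": 0.0, "yaw": 0.0}
    - {"gripper": 1.8, "dx": 0.0, "dy": 0.0, "dz": 0.0, "yaw": 0.0}
    - {"gripper": 1.8, "dx": 0.0, "dy": 0.0, "dz": 0.0, "yaw": 0.0}
    - {"gripper": 1.8, "dx": 0.0, "dy": 0.0, "dz": 0.0, "yaw": 0.0}
    - {"gripper": 1.8, "dx": 0.0, "dy": 0.0, "dz": 0.0, "yaw": 0.0}

```text
clock: 11.0
tcp_pos: [464.7, 268.1, 178.9]
tool_rot: [-0.257, 0.966, -0.002, 0.001]
wrist_force: [3.8, -6.5, 1.4]
opening: 22.0
gripper_force: 58.7
```

Emit:
jog_arm:
  moves:
    - {"gripper": 1.8, "dx": 0.0, "dy": -0.25, "dz": 0.8, "yaw": 0.0}
    - {"gripper": 1.8, "dx": 0.0, "dy": -0.2, "dz": 0.8, "yaw": 0.0}
    - {"gripper": 1.8, "dx": 0.0, "dy": -0.15, "dz": 0.8, "yaw": 0.0}
    - {"gripper": 1.8, "dx": 0.0, "dy": -0.1, "dz": 0.8, "yaw": 0.0}
    - {"gripper": 1.8, "dx": 0.0, "dy": -0.1, "dz": 0.8, "yaw": 0.0}
    - {"gripper": 1.8, "dx": 0.0, "dy": 0.0, "dz": 0.8, "yaw": 0.0}
    - {"gripper": 1.8, "dx": 0.0, "dy": 0.0, "dz": 0.0, "yaw": 0.0}

```text
clock: 11.7
tcp_pos: [468.5, 261.7, 132.6]
tool_rot: [-0.257, 0.966, -0.001, 0.001]
wrist_force: [-1.5, -6.3, 10.8]
opening: 22.4
gripper_force: 63.6
```

Emit:
jog_arm:
  moves:
    - {"gripper": 1.8, "dx": 0.0, "dy": 0.0, "dz": 0.8, "yaw": 0.0}
    - {"gripper": 1.8, "dx": 0.0, "dy": 0.0, "dz": 0.8, "yaw": 0.0}
    - {"gripper": 1.8, "dx": 0.0, "dy": 0.05, "dz": 0.8, "yaw": 0.0}
    - {"gripper": 1.8, "dx": 0.0, "dy": 0.05, "dz": 0.8, "yaw": 0.0}
    - {"gripper": 1.8, "dx": 0.0, "dy": 0.05, "dz": 0.5, "yaw": 0.0}
    - {"gripper": 1.8, "dx": 0.0, "dy": 0.0, "dz": 0.0, "yaw": 0.0}

```text
clock: 12.3
tcp_pos: [468.1, 262.4, 95.8]
tool_rot: [-0.257, 0.966, -0.001, 0.001]
wrist_force: [-1.6, -7.9, 10.7]
opening: 22.0
gripper_force: 67.1
```

Emit:
jog_arm:
  moves:
    - {"gripper": 1.8, "dx": 0.0, "dy": 0.0, "dz": 0.3, "yaw": 0.0}
    - {"gripper": 1.8, "dx": 0.0, "dy": 0.0, "dz": 0.3, "yaw": 0.0}
    - {"gripper": 1.8, "dx": 0.0, "dy": 0.0, "dz": 0.0, "yaw": 0.0}
    - {"gripper": 1.8, "dx": 0.0, "dy": 0.0, "dz": 0.0, "yaw": 0.0}

```text
clock: 12.7
tcp_pos: [467.8, 263.1, 91.0]
tool_rot: [-0.257, 0.966, -0.001, 0.001]
wrist_force: [-4.3, -7.3, 13.9]
opening: 22.3
gripper_force: 67.5
```

Force is rising towards the stop. I'll press a little more, then check the handle height and lever in the pictures.

Emit:
jog_arm:
  moves:
    - {"gripper": 1.8, "dx": 0.0, "dy": 0.0, "dz": 0.3, "yaw": 0.0}
    - {"gripper": 1.8, "dx": 0.0, "dy": 0.0, "dz": 0.0, "yaw": 0.0}
    - {"gripper": 1.8, "dx": 0.0, "dy": 0.0, "dz": 0.0, "yaw": 0.0}

```text
clock: 13.0
tcp_pos: [467.6, 263.5, 88.5]
tool_rot: [-0.257, 0.966, -0.0, 0.001]
wrist_force: [-5.5, -8.0, 16.2]
opening: 22.0
gripper_force: 67.7
```

```bash
python3 - <<'E'
from h import *
f=grab('wrist');a=grab('scene')
s=manip.read_state();print(s['tcp_pos'],s['wrist_force'])
cv2.imwrite('pics/w6.png',np.hstack([cv2.resize(f['img'][80:280,220:420],(400,400)),np.vstack([cv2.resize(a['img'][230:270,340:420],(400,200),interpolation=cv2.INTER_CUBIC),cv2.resize(a['img'][120:180,220:340],(400,200))])]))
E
```

```text
[467.62771507 263.46740177  88.54572838] [-6.89433021 -7.22526357 15.5525548 ]
```

View pics/w6.png

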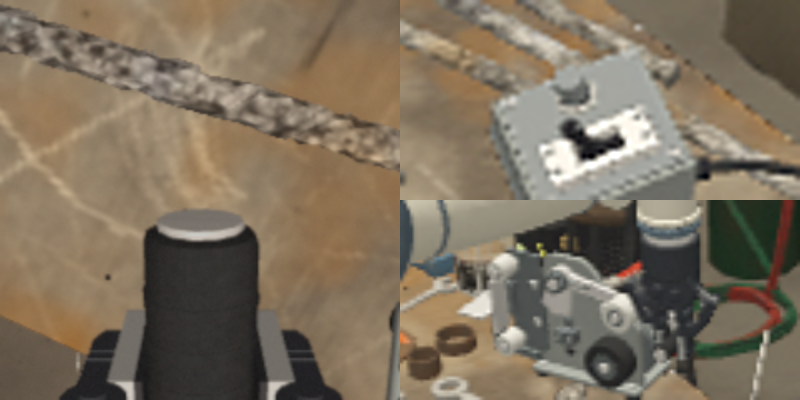

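The lever is still down (crop (575,130)) and the button is out. The grip is firmly between the pads. Next I'll check the bar's height.

```bash
python3 - <<'E'
from h import *
f=pickle.load(open('pics/wrist.pkl','rb'));c=cloud(f)
for v in range(186,280,6): print(v,c[v,320].round(1))
E=np.linalg.inv(f['extrinsics']);o=E[:3,3];d=E[:3,:3]@np.linalg.inv(f['camera_matrix'])@[320,192,1]
n=np.array([-.868,-.4965,0]);e=np.array([466,266,0])+37*n
s=n@(e-o)/(n@d);print('cap centre',o+s*d,'cam',o)
E
```

```text
186 [435.  245.5 130.5]
192 [434.9 245.5 139.7]
198 [436.  246.1 143.4]
204 [437.4 246.9 145.9]
210 [439.5 248.1 145.7]
216 [441.8 249.4 145.1]
222 [443.6 250.5 145.8]
228 [445.3 251.5 146.9]
234 [447.8 252.9 145.9]
240 [450.  254.2 145.8]
246 [452.1 255.3 146.2]
252 [454.6 256.8 145.5]
258 [456.4 257.8 146.5]
264 [458.8 259.2 146.3]
270 [460.8 260.3 146.8]
276 [463.8 262.  145.5]
cap centre [435.07046271 245.5552812  139.04312858] cam [405.63116501 229.04847348 256.72407124]
```

The bar's top is at 146 mm, so its axis is at 134 mm, which is the stop. The arm is being held there with about 15 N, so I'm handing in.

```bash
python3 -c "
from cell import manip
print(manip.finish_job())"
```

```text
the job is handed in; nothing more can be done
None
```

The job is handed in: the test button tripped the switch and its lever is still down, and the gripper is holding the tension arm at its stop (handle at 134 mm) with about 15 N; I did not check the loose items in a picture afterwards, and the hand-in gave no verdict.

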